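Drop a mandarin into the lever-lid caddy and ease the lid shut

TASK

The old mandarin is waiting on the chute of the scraps caddy, held back by the green lid. Press the caddy's red lever all the way down with the fingertips, hold it down until the mandarin has rolled into the caddy by itself, then let the lever come up slowly so that the lid eases shut and does not slam, and move clear. Work the lid by the lever only: do not touch the lid or the mandarin, and leave the other things where they are.

Things in the scene. Friction and masses are not known exactly. Their poses are not given: they have to be found in the camera images.
- caddy: White scraps caddy, box 180 (x) x 200 (y) mm, rim 150 mm up, fixed to the worktop; yaw varies. Origin: centre of its underside; -x is its front (lever side), z up. Bucket floor 70 mm up, on a solid plinth. A steel chute, 84 mm wide, centred at x = -35 mm, slopes down to the rim from its right (-y) side; outer end 190 mm from the origin, 210 mm up.
- lid_front (a point): Middle of the lower front edge of the green hood lid (190 x 212 x 59 mm). It is hinged on the caddy's back rim (96 mm along the caddy's +x, 153 mm up) and swings up and back. Top of the shut lid 212 mm up; highest edge of the open lid about 340 mm up, and the space ahead of the caddy stays free.
- caddy_lid (a joint): Lid angle, rad: 0 shut, 0.90 fully open; = 2.37 x lever angle (rigid link). Its weight and a light spring close it, no damper: it slams if the lever is let go. Closing faster than 2 rad/s is a slam (pad rising at about 130 mm/s); a pad rising at 20 to 40 mm/s is gentle.
- caddy_lever (a joint): Lever angle, rad: 0 up (lid shut), 0.38 fully down at its stop (lid fully open). Pivot along the caddy's y axis, 30 mm ahead of its origin, 50 mm up; pad 150 mm ahead of the pivot. A push of roughly 3 to 8 N on the pad moves it; the lid returns it.
- lever_pad (a point): Centre of the top face of the lever's red pad (52 mm along the caddy's x, 62 mm along y, 6 mm thick), 180 mm ahead of the caddy's origin. About 83 mm above the worktop when up, 26 mm when fully down: 57 mm of travel, nearly straight down. It slopes 0.19 rad up towards its free end when up, as much down when pressed.
- mandarin: The loose orange mandarin. Origin: on its surface, 30 mm from its centre (its underside at first).
- mandarin_center (a point): Centre of the mandarin (62 mm ball), at first on the chute against the right side of the lid, about 0.2 m up. Once the lid is open far enough it rolls into the bucket by itself; there its centre is about 100 mm above the worktop.
- rice_bowl: Bystander: small white rice bowl, 95 mm wide, 49 high. Origin: centre of its underside.
- fish_tin: Bystander: flat fish tin with blue lid, 63 x 105 x 24 mm. Origin: centre of its underside.
- tape: Bystander: roll of beige tape lying flat, 104 mm wide, 25 high. Origin: centre of its underside.
- tub: Bystander: white tub with red lid, 67 mm wide, 78 high. Origin: centre of its underside.
- spice_jar: Bystander: spice jar with red cap, 45 mm wide, 108 high. Origin: centre of its underside.
- mug: Bystander: striped mug, 82 mm wide (116 with its handle), 100 high. Origin: centre of its underside.
There are look-alikes about, which are no part of the job. What is shaped like the mandarin but blue, purple or turquoise is not meant.

How it is judged:
By the outcome, as a careful person would: the job done as asked, in the order asked, and still so for the second after the job is handed in, with the robot touching nothing.
It also fails if it takes over 42 s, if anything falls off the work surface, if the arm or the gripper's body presses on something with over 40 N, if the wrist force passes 120 N, or if a joint passes its speed limit or range.

ROBOT

A 7-joint arm with a two-finger parallel gripper is mounted at the origin on a cart in front of the work surface, level with it; the furniture and walls round the work are solid. World frame = base frame: x ahead of the robot, y to its left, z up, the work surface at z = 0. Lengths are in m, angles in rad, forces in N, time in s.
With the tool pointing down it reaches from about 0.4 to 0.85 m from the base axis. Payload 10.4 kg.
Tool frame: the origin (TCP) lies between the finger pads; the fingertips stand 19 mm ahead of it and the grasp point (between the pads) is the TCP; z points along the fingers, x is the direction in which the jaws open and shut, and the axes are right-handed (so a half turn about z gives the same grasp; the last joint's range is limited). The gripper opens to 87 mm and grips with 3 to 60 N. Pads are 19 mm wide; open, the fingers measure 117 mm over their backs; the gripper's body (75 mm by 190 mm) begins 51 mm behind the grasp point.
Start: joints at [-1.277, 0.332, -0.065, 1.46, 0.022, 1.35, -0.088], TCP at [0.195, 0.594, 0.242] pointing down, gripper open.
Joint ranges: [-2.6, 2.6], [-0.5, 2.12], [-1.47, 1.34], [0.16, 2.42], [-1.27, 4.41], [0.06, 2.06], [-2.6, 2.6]. Speed limits (rad/s): [2.22, 2.22, 2.79, 2.79, 3.14, 3.14, 3.14].

INTERFACE

Orientations are given as a unit quaternion [x, y, z, w].
In Python, from bench import * gives the robot as it stands.
- The arm moves only by the tool step_arm, never from a script. Its argument "commands" is a list of rows, each a list of 6 numbers: the shift along the tool's x, y, z in m, then the turn, a rotation vector about the tool's x, y, z in rad. In form: [[tx, ty, tz, rx, ry, rz], ...]. A call has 1 to 12 rows; each row shifts and turns the commanded pose from where the row before left it, along the tool's axes as they then stand; what a row does not reach is not made up. A row lasts 1/10 s, in which the tool goes at most 50 mm and 8.59 degrees, less where a joint would pass 70% of its speed; a pose out of reach is approached as far as the arm can. A call with a gripper value outside its range is refused whole. "gripper" is the opening, from 0 (shut) to 1 (fully open), set as the call begins (left out, the last holds). The fingers move at their own pace and stop on an object; "grip_force" is the grip in N (left out, the last holds). Time passes only in rows, so rows that do not move let the fingers close. It gives the time, the measured TCP pose, the force and the opening at its end, in the units of the state.
- read_state(): the state, without advancing time (a new reading comes with each control period).
- camera(name): name is "scene" or "top" or "wrist"; returns the picture (400x640x3 uint8, red, green, blue); there is no depth.
- get_calibration(name): a dict with "fx", "fy", "cx", "cy" (pixels), "k1" (the pictures are not rectified: a ray, as slopes to the right and down, at radius r is drawn at 1 + k1 r^2 times it, then the intrinsics apply), "R" (3x3) and "t" (3): a world point X has camera coordinates R X + t. Camera axes: x right, y down, z forward; pixel columns grow to the right and rows downward; lengths in m; the calibration is good to about 2 mm. A picture is of the moment at which its call begins: read the wrist's pose just before it. get_calibration takes no time and is no camera call; for the wrist camera it gives the pose at the moment of the call.
- close_job(): hands the job in, once; it reports no verdict.
The state is a dict: "time": time; "joint_positions": joint angles; "joint_vel": joint speeds; "joint_torque": joint torques, N m; "ee_pos": TCP position; "eef_rot": TCP orientation; "ft_force": force on the tool from outside, world axes, zero at the start; "torque": the same for the moment, N m; "width": finger opening in m.
Only numpy, scipy, OpenCV 4.12 (cv2) and the standard library are available. Lean on these libraries where they do the work, as an engineer would, in place of code of your own. Each camera call takes 0.05 s, during which the arm holds its last target. There are 200 camera calls.

## Working session

There is one attempt and no reset: what is moved stays moved. The work goes in short steps, Python scripts to look and compute and a tool call to move; the robot and the scene stay as the last step left them, time stands still between calls to the robot, and variables do not carry over. Pictures are saved under pics/ and viewed, on a budget of 10 in all, crops included, one or two more only if the job needs it, and the job is handed in when it is done.

Besides the shell and the picture viewer there is one more tool, called as a command line: name --pt "numbers of a row" for each row, then --argument value for the rest. step_arm: Moves the arm, as the interface text tells. Its arguments: {"type":"object","properties":{"commands":{"type":"array","items":{"type":"array","items":{"type":"number"}}},"gripper":{"type":"number"},"grip_force":{"type":"number"}},"required":["commands"]}

```bash
mkdir -p pics; cat > h.py <<'E'
from bench import *
import numpy as np, cv2
def ray(cal,u,v):
    x,y=(u-cal['cx'])/cal['fx'],(v-cal['cy'])/cal['fy']
    K=np.eye(3);d=np.array([cal['k1'],0,0,0,0.])
    p=cv2.undistortPoints(np.array([[[x,y]]],float),K,d)[0,0]
    R=np.array(cal['R']);t=np.array(cal['t'])
    return -R.T@t, R.T@np.array([p[0],p[1],1.])
def plane(cal,u,v,z):
    o,d=ray(cal,u,v); return o+d*(z-o[2])/d[2]
E
python3 - <<'E'
from h import *
a=camera('top');b=camera('scene')
cv2.imwrite('pics/a.png',np.vstack([a])[:,:,::-1]);cv2.imwrite('pics/b.png',b[:,:,::-1])
s=read_state();print(s['time'],s['ee_pos'],s['eef_rot'],s['ft_force'],s['width'])
for n in('top','scene'):
    c=get_calibration(n);print(n,-np.array(c['R']).T@np.array(c['t']))
E
```

```text
0.1 [0.1946007  0.59362375 0.24083449] [ 8.09767919e-01  5.86749988e-01 -4.71273527e-04  3.83231352e-04] [ 0.15837903  0.12716446 -0.64120179] 0.08728645855337507
top [0.38747737 0.04277983 1.30142775]
scene [-0.49639146  0.47342396  1.15076759]
```

View pics/a.png

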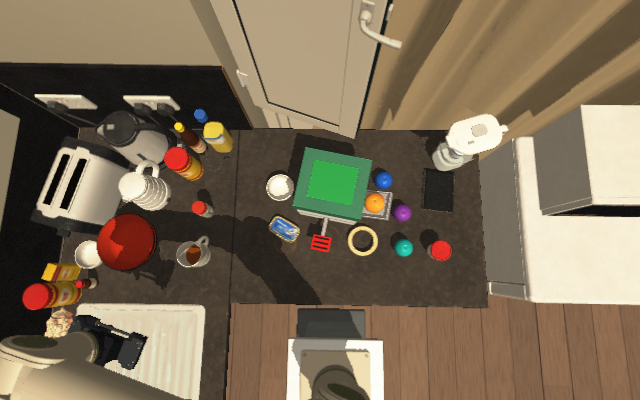

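View pics/b.png

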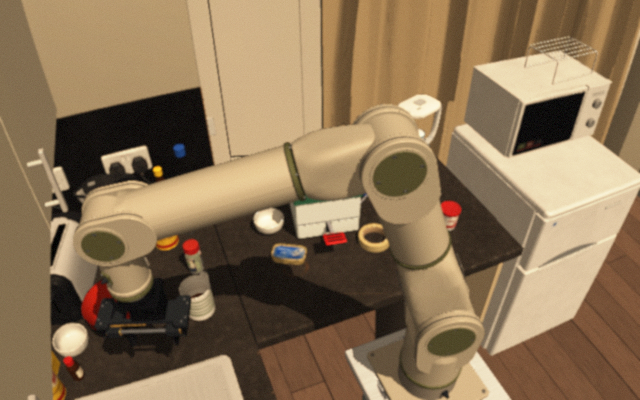

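```bash
python3 - <<'E'
from h import *
a=camera('top');c=get_calibration('top')
hsv=cv2.cvtColor(a,cv2.COLOR_RGB2HSV)
def mask(lo,hi,roi):
    m=cv2.inRange(hsv,lo,hi);z=np.zeros_like(m);x0,y0,x1,y1=roi;z[y0:y1,x0:x1]=m[y0:y1,x0:x1];return z
g=mask((45,80,40),(90,255,255),(285,140,380,228))
cn=max(cv2.findContours(g,0,1)[0],key=cv2.contourArea)
r=cv2.minAreaRect(cn);print(r)
bright=mask((50,180,140),(70,255,255),(285,140,380,228));cb=max(cv2.findContours(bright,0,1)[0],key=cv2.contourArea);print('bright',cv2.minAreaRect(cb))
for p in cv2.boxPoints(cv2.minAreaRect(cb)): print(plane(c,*p,.212))
print('low edges')
for p in cv2.boxPoints(r): print(p,plane(c,*p,.153),plane(c,*p,.212))
m=mask((0,150,90),(8,255,255),(300,225,340,260))|mask((172,150,90),(180,255,255),(300,225,340,260))
m=cv2.morphologyEx(m,cv2.MORPH_CLOSE,np.ones((5,5)))
cm=max(cv2.findContours(m,0,1)[0],key=cv2.contourArea);rp=cv2.minAreaRect(cm);print('pad',rp,plane(c,*rp[0],.083))
for p in cv2.boxPoints(rp): print(p,plane(c,*p,.083))
o=mask((8,150,120),(20,255,255),(355,185,395,220));M=cv2.moments(o,True);print('mand',M['m00'],plane(c,M['m10']/M['m00'],M['m01']/M['m00'],.2))
im=cv2.resize(a[130:270,255:455],None,fx=4,fy=4,interpolation=cv2.INTER_CUBIC)
cv2.imwrite('pics/c.png',im[:,:,::-1])
E
```

```text
((332.0807189941406, 183.60630798339844), (70.07926940917969, 62.845279693603516), 11.592175483703613)Traceback (most recent call last):
  File "<stdin>", line 9, in <module>
ValueError: max() iterable argument is empty
```

```bash
python3 - <<'E'
from h import *
a=camera('top');c=get_calibration('top')
hsv=cv2.cvtColor(a,cv2.COLOR_RGB2HSV)
def mask(lo,hi,roi):
    m=cv2.inRange(hsv,lo,hi);z=np.zeros_like(m);x0,y0,x1,y1=roi;z[y0:y1,x0:x1]=m[y0:y1,x0:x1];return z
print(hsv[183,333])
g=mask((40,80,40),(95,255,255),(285,140,380,228))
r=cv2.minAreaRect(max(cv2.findContours(g,0,1)[0],key=cv2.contourArea))
print(r)
for p in cv2.boxPoints(r): print(p,plane(c,*p,.153),plane(c,*p,.212))
m=mask((0,150,90),(8,255,255),(300,225,340,260))|mask((172,150,90),(180,255,255),(300,225,340,260))
m=cv2.morphologyEx(m,cv2.MORPH_CLOSE,np.ones((5,5)))
rp=cv2.minAreaRect(max(cv2.findContours(m,0,1)[0],key=cv2.contourArea));print('pad',rp,plane(c,*rp[0],.083))
for p in cv2.boxPoints(rp): print(p,plane(c,*p,.083))
o=mask((8,150,120),(20,255,255),(355,185,395,220));M=cv2.moments(o,True);print('mand',M['m00'],plane(c,M['m10']/M['m00'],M['m01']/M['m00'],.2))
im=cv2.resize(a[130:270,255:455],None,fx=4,fy=4,interpolation=cv2.INTER_CUBIC)
cv2.imwrite('pics/c.png',im[:,:,::-1])
E
```

```text
[ 66 169 173]
((332.09307861328125, 183.60885620117188), (70.05414581298828, 62.845279693603516), 11.592175483703613)
[291.46625 207.35208] [0.57008098 0.14561649 0.153     ] [0.56069979 0.1403333  0.212     ]
[304.09467 145.78867] [0.7753081  0.11060279 0.153     ] [0.75538346 0.10711841 0.212     ]
[372.7199  159.86563] [ 0.7306905  -0.11395414  0.153     ] [ 0.71305807 -0.105902    0.212     ]
[360.0915  221.42905] [ 0.52863201 -0.07233269  0.153     ] [ 0.52138025 -0.06641883  0.212     ]
pad ((320.6346130371094, 242.82691955566406), (19.61161231994629, 15.49317455291748), 11.309932708740234) [0.46384249 0.05143378 0.083     ]
[309.5 248.5] [0.444601   0.08789793 0.083     ]
[312.53845 233.30768] [0.49488735 0.07891772 0.083     ]
[331.76923 237.15384] [0.48319123 0.01477516 0.083     ]
[328.73077 252.34616] [0.43311354 0.02422578 0.083     ]
mand 298.0 [ 0.58228805 -0.11013536  0.2       ]
```

View pics/c.png

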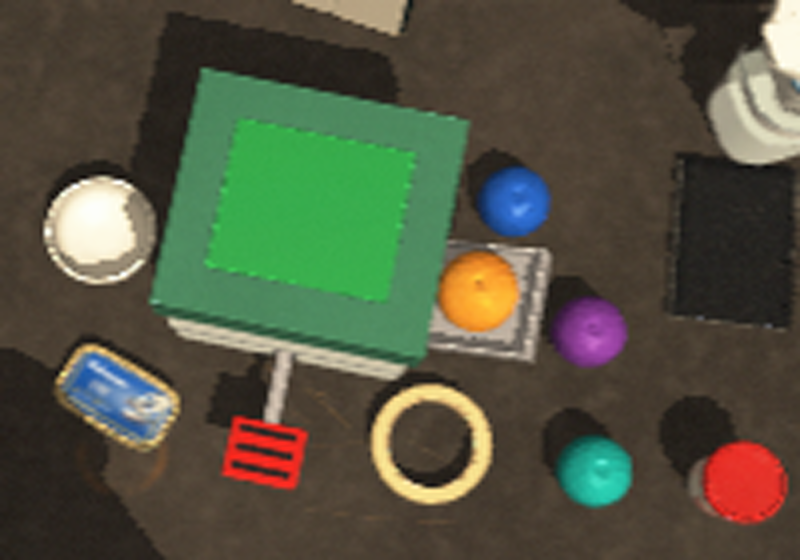

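Pad centre is at about (0.464, 0.051) and the caddy yaw is about -0.19 rad. In this crop the lid, the mandarin on its chute, and the red pad are all clear. I'll go over with the fingers shut.

step_arm --pt "-0.009 0.009 0 0 0 0" --pt "-0.018 0.0175 0 0 0 0" --pt "-0.018 0.0175 0 0 0 0" --pt "-0.018 0.0175 0 0 0 0" --pt "-0.018 0.0175 0 0 0 0" --pt "-0.018 0.0175 0 0 0 0" --pt "-0.018 0.0175 0 0 0 0" --pt "-0.018 0.0175 0 0 0 0" --pt "-0.018 0.0175 0 0 0 0" --pt "-0.018 0.0175 0 0 0 0" --pt "-0.018 0.0175 0 0 0 0" --pt "-0.018 0.0175 0 0 0 0" --gripper 0

```text
time: 1.4
ee_pos: [0.3222, 0.3325, 0.2415]
eef_rot: [0.81, 0.586, 0.0, -0.0]
ft_force: [-0.1, -0.1, -1.0]
width: 0.0026
```

step_arm --pt "-0.018 0.0175 0 0 0 0" --pt "-0.018 0.0175 0 0 0 0" --pt "-0.018 0.0175 0 0 0 0" --pt "-0.018 0.0175 0 0 0 0" --pt "-0.018 0.0175 0 0 0 0" --pt "-0.018 0.0175 0 0 0 0" --pt "-0.018 0.0175 0 0 0 0" --pt "-0.018 0.0175 0 0 0 0" --pt "-0.018 0.0175 0 0 0 0" --pt "-0.018 0.0175 0 0 0 0" --pt "-0.018 0.0175 0 0 0 0" --pt "0 0 0 0 0 0"

```text
time: 2.6
ee_pos: [0.4435, 0.0825, 0.2415]
eef_rot: [0.811, 0.585, 0.0, 0.0]
ft_force: [0.1, -0.9, -0.2]
width: 0.0008
```

step_arm --pt "-0.012 0.012 0 0 0 0" --pt "-0.012 0.012 0 0 0 0" --pt "0 0 0.02 0 0 -0.065" --pt "0 0 0.02 0 0 -0.065" --pt "0 0 0.02 0 0 0" --pt "0 0 0.02 0 0 0" --pt "0 0 0 0 0 0" --pt "0 0 0 0 0 0"

```text
time: 3.4
ee_pos: [0.4579, 0.056, 0.1619]
eef_rot: [0.77, 0.638, -0.0, -0.0]
ft_force: [0.4, 0.9, -0.2]
width: 0.0002
```

```bash
python3 - <<'E'
from h import *
s=read_state();c=get_calibration('wrist');a=camera('wrist')
print(s['time'],s['ee_pos'],s['eef_rot'],s['ft_force'])
cv2.imwrite('pics/w.png',a[:,:,::-1])
hsv=cv2.cvtColor(a,cv2.COLOR_RGB2HSV)
m=cv2.inRange(hsv,(0,150,60),(8,255,255))|cv2.inRange(hsv,(172,150,60),(180,255,255))
m=cv2.morphologyEx(m,cv2.MORPH_CLOSE,np.ones((25,25)))
rp=cv2.minAreaRect(max(cv2.findContours(m,0,1)[0],key=cv2.contourArea));print(rp,plane(c,*rp[0],.083))
for p in cv2.boxPoints(rp): print(p,plane(c,*p,.083))
E
```

```text
3.4 [0.45794244 0.05604376 0.16191645] [ 7.70008742e-01  6.38033296e-01 -7.14652063e-05 -2.13707403e-04] [ 0.35650977  0.94603381 -0.15524917]
((341.62750244140625, 220.09046936035156), (55.68149185180664, 62.478126525878906), 70.90650939941406) [0.46386299 0.06746039 0.083     ]
[303.00003 203.99998] [0.44775699 0.04381224 0.083     ]
[362.041   183.56273] [0.44126094 0.08517574 0.083     ]
[380.25497 236.18095] [0.48038751 0.09172004 0.083     ]
[321.21402 256.61823] [0.48781896 0.04868897 0.083     ]
```

View pics/w.png

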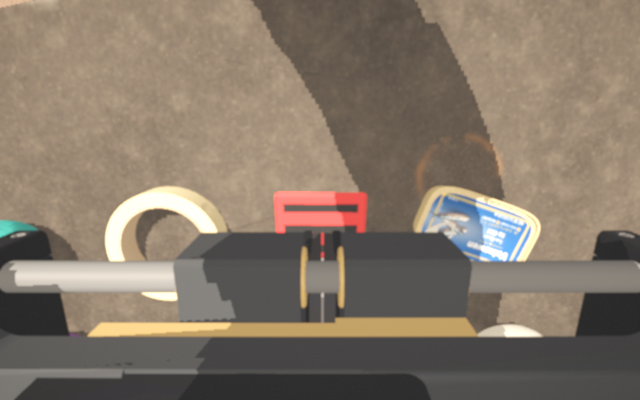

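Wrist view: the outer edge of the pad is at row 191, columns 274 to 367. It is square to the fingers, which meet near column 322. I'll check that edge in metres.

```bash
python3 - <<'E'
from h import *
c=get_calibration('wrist')
for u in(274,320.5,367): print(plane(c,u,191,.088))
E
```

```text
[0.43495586 0.02757086 0.088     ]
[0.44063633 0.05748105 0.088     ]
[0.44631431 0.08738628 0.088     ]
```

step_arm --pt "0 0.002 0.01 0 0 0" --pt "0 0.002 0.01 0 0 0" --pt "0 0 0.01 0 0 0" --pt "0 0 0.01 0 0 0" --pt "0 0 0.008 0 0 0" --pt "0 0 0.004 0 0 0" --pt "0 0 0.004 0 0 0" --pt "0 0 0.004 0 0 0" --pt "0 0 0.004 0 0 0" --pt "0 0 0.004 0 0 0" --pt "0 0 0 0 0 0"

```text
time: 4.55
ee_pos: [0.4622, 0.0555, 0.0935]
eef_rot: [0.77, 0.638, 0.0, -0.0]
ft_force: [-1.3, 0.4, 3.5]
width: 0.0005
```

step_arm --pt "0 0 0.004 0 0 0" --pt "0 0 0.004 0 0 0" --pt "0 0 0.004 0 0 0" --pt "0 0 0.004 0 0 0" --pt "0 0 0.004 0 0 0" --pt "0 0 0.004 0 0 0" --pt "0 0 0.004 0 0 0" --pt "0 0 0.004 0 0 0" --pt "0 0 0.004 0 0 0" --pt "0 0 0.004 0 0 0" --pt "0 0 0.003 0 0 0" --pt "0 0 0 0 0 0"

```text
time: 5.75
ee_pos: [0.4624, 0.0551, 0.0503]
eef_rot: [0.77, 0.638, 0.0, 0.0]
ft_force: [1.1, -0.0, 4.5]
width: 0.0008
```

step_arm --pt "0 0 0.002 0 0 0" --pt "0 0 0 0 0 0"

```text
time: 5.95
ee_pos: [0.4623, 0.0552, 0.0485]
eef_rot: [0.77, 0.638, 0.0, 0.0]
ft_force: [0.9, -0.2, 3.1]
width: 0.0005
```

step_arm --pt "0 0 0.002 0 0 0" --pt "0 0 0 0 0 0"

```text
time: 6.15
ee_pos: [0.4621, 0.0553, 0.0464]
eef_rot: [0.77, 0.638, -0.0, -0.0]
ft_force: [0.7, -0.7, 3.3]
width: 0.0001
```

step_arm --pt "0 0 0.0015 0 0 0" --pt "0 0 0 0 0 0"

```text
time: 6.35
ee_pos: [0.4624, 0.0553, 0.0455]
eef_rot: [0.77, 0.638, 0.0, -0.0]
ft_force: [-1.9, -1.0, 12.6]
width: 0.0005
```

step_arm --pt "0 0 0.0015 0 0 0" --pt "0 0 0 0 0 0"

```text
time: 6.55
ee_pos: [0.4625, 0.0553, 0.0449]
eef_rot: [0.77, 0.638, 0.0, -0.0]
ft_force: [-8.4, -3.1, 27.9]
width: 0.0005
```

The lever is at its stop: force rose to 28 N at a tip height of 26 mm. I'll hold a second and look.

step_arm --pt "0 0 0 0 0 0" --pt "0 0 0 0 0 0" --pt "0 0 0 0 0 0" --pt "0 0 0 0 0 0" --pt "0 0 0 0 0 0" --pt "0 0 0 0 0 0" --pt "0 0 0 0 0 0" --pt "0 0 0 0 0 0" --pt "0 0 0 0 0 0" --pt "0 0 0 0 0 0"

```text
time: 7.55
ee_pos: [0.4625, 0.0553, 0.0449]
eef_rot: [0.77, 0.638, 0.0, -0.0]
ft_force: [-8.1, -2.0, 27.1]
width: 0.0003
```

```bash
cat > look.py <<'E'
from h import *
import sys
a=camera('top');b=camera('scene')
im=np.hstack([cv2.resize(x,None,fx=2,fy=2,interpolation=cv2.INTER_CUBIC) for x in (a[100:300,240:440],b[120:320,240:440])])
cv2.imwrite('pics/'+sys.argv[1],im[:,:,::-1])
hsv=cv2.cvtColor(a,cv2.COLOR_RGB2HSV)[100:300,240:440]
o=cv2.inRange(hsv,(8,150,100),(20,255,255));M=cv2.moments(o,True);c=get_calibration('top')
if M['m00']>20: print(M['m00'],plane(c,240+M['m10']/M['m00'],100+M['m01']/M['m00'],.1))
s=read_state();print(s['time'],s['ee_pos'],s['ft_force'])
E
python3 look.py d.png
```

```text
270.0 [0.62630916 0.08653198 0.1       ]
7.65 [0.46254822 0.0552978  0.04493328] [-8.08817245 -3.16746794 27.99359803]
```

View pics/d.png

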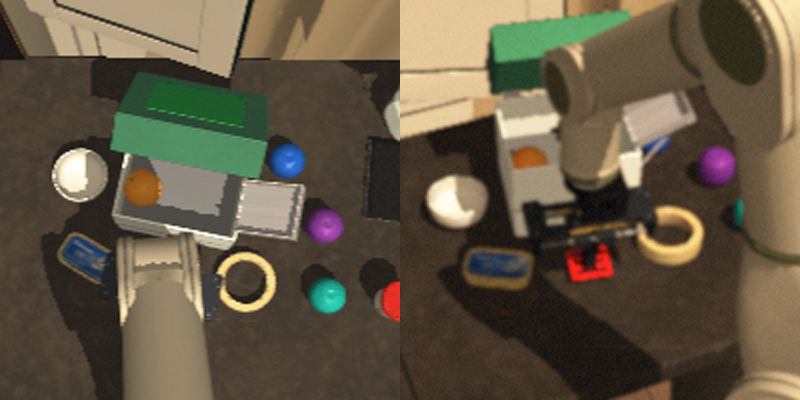

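The top crop shows the lid fully open. The mandarin lies in the bucket at about (0.626, 0.087) and the chute is empty. Now I'll let the lever rise at 25 mm/s.

step_arm --pt "0 0 -0.001 0 0 0" --pt "0 0 -0.002 0 0 0" --pt "0 0 -0.0025 0 0 0" --pt "0 0 -0.0025 0 0 0" --pt "0 0 -0.0025 0 0 0" --pt "0 0 -0.0025 0 0 0" --pt "0 0 -0.0025 0 0 0" --pt "0 0 -0.0025 0 0 0" --pt "0 0 -0.0025 0 0 0" --pt "0 0 -0.0025 0 0 0" --pt "0 0 -0.0025 0 0 0" --pt "0 0 -0.0025 0 0 0"

```text
time: 8.85
ee_pos: [0.4622, 0.0553, 0.0718]
eef_rot: [0.77, 0.638, 0.0, -0.0]
ft_force: [-3.3, 0.2, 3.8]
width: 0.0005
```

step_arm --pt "0 0 -0.0025 0 0 0" --pt "0 0 -0.0025 0 0 0" --pt "0 0 -0.0025 0 0 0" --pt "0 0 -0.0025 0 0 0" --pt "0 0 -0.0025 0 0 0" --pt "0 0 -0.0025 0 0 0" --pt "0 0 -0.002 0 0 0" --pt "0 0 -0.002 0 0 0"

```text
time: 9.65
ee_pos: [0.4629, 0.0553, 0.091]
eef_rot: [0.77, 0.638, 0.001, 0.0]
ft_force: [3.4, -1.2, 4.3]
width: 0.0005
```

step_arm --pt "0 0 -0.002 0 0 0" --pt "0 0 -0.002 0 0 0" --pt "0 0 -0.002 0 0 0" --pt "0 0 -0.002 0 0 0" --pt "0 0 -0.002 0 0 0" --pt "0 0 -0.002 0 0 0" --pt "0 0 -0.002 0 0 0" --pt "0 0 -0.002 0 0 0" --pt "0 0 -0.002 0 0 0" --pt "0 0 -0.002 0 0 0" --pt "0 0 0 0 0 0"

```text
time: 10.75
ee_pos: [0.4618, 0.0553, 0.1105]
eef_rot: [0.77, 0.638, -0.0, -0.0]
ft_force: [-0.1, 0.7, 0.2]
width: 0.0003
```

step_arm --pt "0 0 -0.01 0 0 0" --pt "0 -0.005 -0.02 0 0 0" --pt "0 -0.005 -0.02 0 0 0" --pt "0 -0.005 -0.02 0 0 0" --pt "0 0 -0.02 0 0 0" --pt "0 0 -0.02 0 0 0" --pt "0.02 0 -0.01 0 0 0" --pt "0.02 0 0 0 0 0" --pt "0.02 0 0 0 0 0" --pt "0.02 0 0 0 0 0" --pt "0.02 0 0 0 0 0" --pt "0 0 0 0 0 0"

```text
time: 11.95
ee_pos: [0.4658, 0.1598, 0.2297]
eef_rot: [0.769, 0.64, -0.001, -0.0]
ft_force: [0.2, 0.3, -0.1]
width: 0.0004
```

```bash
python3 look.py e.png
```

```text
12.05 [0.46594393 0.15671766 0.22994577] [ 0.29981493  0.83253318 -0.0413991 ]
```

View pics/e.png

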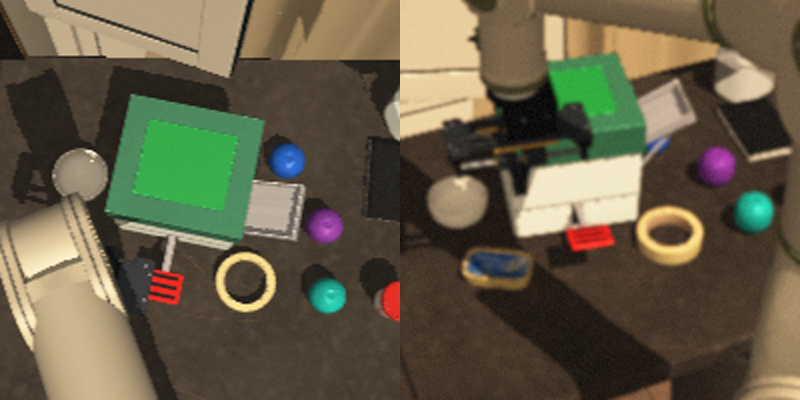

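The lid is shut, the lever is up, the chute is empty, and the arm is clear with no contact. I'll hand in.

```bash
python3 -c "
from bench import *
print(close_job())"
```

```text
the job is handed in; nothing more can be done
None
```

The mandarin is in the caddy and the lid is shut; the job was handed in about 12 s into the run.

- **Press:** I pressed the lever with closed fingertips until the force rose sharply to about 28 N, with the tips 26 mm above the worktop, which matches the stop. I held it there for about a second.
- **Mandarin:** the top view then showed the lid fully open, the chute empty and the mandarin lying in the bucket.
- **Release:** I let the lever up at 20 to 25 mm/s. Contact force stayed near 4 N, then fell to zero once the lever was fully up.
- **Last check:** with the arm moved up and aside, the last views showed the lid shut, the lever up, the chute empty, and the bystanders in view in place. The measured force was near zero, so the robot was touching nothing. With the lid shut, the mandarin itself could not be seen again.

No check failed. The only disagreement was one automatic wrist-camera estimate of the pad position. It was off because the fingers hid part of the pad, so I used the pad's visible outer edge instead.

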